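# Draw the core rod of a gong mould to its mark

## Robot

A 6-joint arm with a two-finger parallel gripper is mounted at the origin on the work surface. World frame = base frame: x ahead of the robot, y to its left, z up, the work surface at z = 0. Lengths are in m, angles in degrees, forces in N, time in s.
With the tool pointing down it reaches from about 0.15 to 0.775 m from the base axis. Payload 6.1 kg.
Tool frame: the origin (TCP) lies between the finger pads; the fingertips stand 11 mm ahead of it and the grasp point (between the pads) lies 8 mm behind it; z points along the fingers, y is the line along which they close (so a half turn about z gives the same grasp; the last joint's range is limited). The gripper opens to 85 mm and grips with 20 to 120 N. Pads are 22 mm wide; open, the fingers measure 114 mm over their backs; the gripper's body (76 mm by 85 mm) begins 54 mm behind the grasp point. The pads swing forward as they close: fully open they stand 13 mm farther back than shut.
Start: joints at [76.719, 7.208, -2.269, 80.523, 0, 90], TCP at [0.121, 0.511, 0.222] pointing down, gripper open.
Joint ranges: [-155.77, 155.77], [-54.66, 111.73], [-72.52, 77.12], [-102.08, 115.82], [-83.92, 84.16], [-180, 180]. Speed limits (degrees/s): [136.94, 136.94, 172.46, 180, 180, 180].

## Interface

Orientations are given as [roll, pitch, yaw] about the fixed x, y, z axes, in that order (R = Rz(yaw) Ry(pitch) Rx(roll)).
In Python, from bench import get_state, get_image, ticket, nets gives the robot as it stands.
- The arm moves only by the tool send_rows, never from a script. Its argument "increments" is a list of rows, each a list of 3 entries, a list of its own where there are three numbers: the shift along the tool's x, y, z in cm, then the turn about the tool's z in degrees, then the finger opening in cm, from 0 to 8.54. A call has 1 to 12 rows; each row shifts and turns the commanded pose from where the row before left it, along the tool's axes as they then stand; what a row does not reach is not made up. A row lasts 1/8 s, in which the tool goes at most 62.5 mm and 10.7 degrees, less where a joint would pass 70% of its speed; a pose out of reach is approached as far as the arm can. A call with a gripper value outside its range is refused whole. The fingers move at their own pace and stop on an object; the grip force is fixed at half the most. Time passes only in rows, so rows that do not move let the fingers close. It gives the time, the measured TCP pose, the force, the opening and the grip force at its end, in the units of the state.
- get_state(): the state, without advancing time (a new reading comes with each control period).
- get_image(name): name is "scene" or "side" or "wrist"; returns a dict with "pixels" (420x560x3 uint8, red, green, blue), "fovy" (degrees; the focal length in pixels is half the picture's height over the tangent of half this angle, whatever the lens; pixels are square), "cx", "cy" (the principal point, pixels), "position" and "orientation" of the camera in the world; the wrist camera has in their place "hand_eye" (4x4, takes a point from camera to tool coordinates, whose origin is the TCP and whose axes are the flange's). Camera axes: x right, y down, z forward; pixel columns grow to the right and rows downward; lengths in m; the calibration is good to about 2 mm. A picture is of the moment at which its call begins: read the wrist's pose just before it. There is no depth.
- ticket.finish_job(): hands the job in; it is judged then, once.
Trained networks look in a picture, given as the dict that the camera call returned (one of the last four; its "shot" number tells which), for a name from the list of things; names that differ only in an ending like _2 or _b are one class to them, and where a whole thing is asked for, a point or a joint stands for the part that bears it (a point fixed in the world has none). Each returns a list of dicts, best first, with "score" (0 to 1); they miss things now and then, are a little off and sometimes report something else, mostly with a low value. They report only what shows in the picture. A call takes as long as a camera call. They do not tell look-alikes from the thing itself.
- nets.find_in(picture, query): "xyz" ([x, y, z] in m, in the coordinates of the camera as it stood for that picture, good to about 4 mm: the middle of the surface that is visible of it).
- nets.masks_of(picture, query): "region" (420x560 bool, what is visible of it).
- nets.landmark_of(picture, query): "xyz" ([x, y, z] in m, in the coordinates of the camera as it stood for that picture, good to about 4 mm: a listed point, or the origin of a listed thing).
The state is a dict: "t": time; "joint_positions": joint angles; "qd": joint speeds; "effort": joint torques, N m; "position": TCP position; "tool_rot": TCP orientation; "ft_force": force on the tool from outside, world axes, zero at the start; "wrist_torque": the same for the moment, N m; "gripper_width": finger opening in m; "gripper_force": force on a finger pad.
Only numpy, scipy, OpenCV 4.12 (cv2) and the standard library are available. Lean on these libraries where they do the work, as an engineer would, in place of code of your own. Each camera call takes 0.05 s, during which the arm holds its last target. There are 200 camera calls.

## Task

Take hold of the wooden grip on the bronze mould cover, tip the cover clearly up (some 15 to 20 degrees) on its opposite edge, then lift it off and lay it flat in the middle of the light wooden board without dropping it. Then grip the head of the steel core rod in the middle of the mould pot and draw it straight up, without wedging it in its bore or pulling it right out, until the whole yellow band stands clear of the bore but none of the red band shows, and finish holding it still there, upright, in the gripper; leave the other things on the bench as they are.

Things in the scene. Friction and masses are not known exactly. Their poses are not given: they have to be found in the camera images.
- pot: Grey round mould pot with dark hoops, fixed to the bench: 168 mm diameter, 85 mm high; a low upstand ring (140 mm outer, 128 mm inner diameter, 8 mm high) stands on its top and keeps the cover from sliding. Origin: centre of its underside; z up. It stands on the robot's left or right, the board on the other side
- bore (a point): Centre of the bore's mouth, in the middle of the pot's flat top, 85 mm above the bench; z points up out of the bore. The bore is vertical, 19.6 mm in diameter and 85 mm deep
- lid: Bronze cover, an upside-down round pan, loose, about 0.4 kg: 158 mm outer diameter, wall 5 mm, 36 mm high, open below. At the start its edge stands on the pot's flat top, outside the upstand ring, and it hides the rod. Origin: centre of its open lower edge; z up, x towards the side where the wooden grip is
- lid_grip (a point): Centre of the upright dark wooden grip bar on top of the cover: 45 mm long (along the cover's x, radially), 12 mm thick (along the cover's y), 30 mm high. The centre lies 40 mm from the cover's axis and 51 mm above its lower edge; axes as the cover's. Pinched across its thickness it holds the cover firmly
- lid_heel (a point): Point of the cover's lower outer edge opposite the grip (79 mm from its axis, on -x): the cover pivots here when the grip's side is tipped up; axes as the cover's
- rod: Steel core rod, loose, about 0.3 kg: shank 18 mm in diameter and 75 mm long, hanging in the bore; above it a dark round head. Origin: centre of the underside of the head, which at the start rests on the pot's top; z up along the rod. Yellow band 25 to 37 mm below the head's underside, red band 55 to 67 mm below it. Let go, the rod drops back
- rod_head (a point): Centre of the rod's dark head, 28 mm in diameter and 28 mm high (14 mm above its underside); axes as the rod's. With the head lifted 37 to 55 mm from its seat the yellow band is all out and the red band all in
- board_top (a point): Centre of the top face of the light wooden board, 200 x 200 mm, 18 mm thick, fixed on the bench; axes along its sides, z up
- gong0: Bronze kettle gong, loose, 124 mm in diameter, 70 mm high, standing towards the far side of the bench; origin: centre of its underside. To be left alone
- gong1: Bronze kettle gong, loose, 124 mm in diameter, 70 mm high, standing towards the far side of the bench; origin: centre of its underside. To be left alone
- gong2: Bronze kettle gong, loose, 124 mm in diameter, 70 mm high, standing towards the far side of the bench; origin: centre of its underside. To be left alone
- whetstone: Grey whetstone block, loose, 130 x 40 x 25 mm, lying between pot and board; origin: centre of its underside. To be left alone
- mallet: Hammer, loose, 260 mm long, lying at the right; origin: at the middle of its underside. To be left alone
- bottle: Pale whitish water bottle with a blue cap, loose, 64 mm in diameter, 200 mm high, at the left; origin: centre of its underside. To be left alone
- tin: Green tin, loose, 76 mm in diameter, 90 mm high, at the left; origin: centre of its underside. To be left alone
Not all that is in view belongs to the job. Leave any blue or green look-alike of the lid alone.

How it is judged:
By the outcome, as a careful person would: the job done as asked, in the order asked, and still so for the second after the job is handed in, while the arm keeps its last pose, push and grip.
It also fails if it takes over 61 s, if anything falls off the work surface, if the arm or the gripper's body presses on something with over 40 N, if the wrist force passes 120 N, or if a joint passes its speed limit or range.

## Working session

There is one attempt and no reset: what is moved stays moved. The work goes in short steps, Python scripts to look and compute and a tool call to move; the robot and the scene stay as the last step left them, time stands still between calls to the robot, and variables do not carry over. Pictures are saved under pics/ and viewed, at most 10 in all, crops included, and the job is handed in when it is done.

Besides the shell and the picture viewer there is one more tool, called as name(argument=value, ...), one argument or row to a line, values as JSON. send_rows: Moves the arm, as the interface text tells. Its arguments: {"type":"object","properties":{"increments":{"type":"array","items":{"type":"array"}}},"required":["increments"]}

```bash
mkdir -p pics; cat > h.py <<'E'
import numpy as np, cv2
from scipy.spatial.transform import Rotation as R
from bench import get_state, get_image, ticket, nets
np.set_printoptions(precision=4,suppress=True)
def rpy(o): return R.from_euler('xyz',o,degrees=True).as_matrix()
def shot(name):
    s=get_state(); p=get_image(name)
    T=np.eye(4)
    if name=='wrist':
        T[:3,:3]=rpy(s['tool_rot']);T[:3,3]=s['position'];T=T@np.array(p['hand_eye'])
    else:
        o=np.array(p['orientation']); T[:3,:3]=rpy(o) if o.size==3 else o.reshape(3,3); T[:3,3]=p['position']
    p['T']=T; return p
def w(p,x): return p['T'][:3,:3]@np.array(x)+p['T'][:3,3]
def pix(p,X):
    c=p['T'][:3,:3].T@(np.array(X)-p['T'][:3,3]); f=210/np.tan(np.radians(p['fovy']/2))
    return np.array([p['cx']+f*c[0]/c[2],p['cy']+f*c[1]/c[2]])
def ray(p,u,z):
    f=210/np.tan(np.radians(p['fovy']/2)); d=p['T'][:3,:3]@np.array([(u[0]-p['cx'])/f,(u[1]-p['cy'])/f,1]); o=p['T'][:3,3]
    return o+d*(z-o[2])/d[2]
def save(p,n): cv2.imwrite('pics/'+n+'.png',p['pixels'][:,:,::-1])
def lm(p,q,k=2):
    for r in nets.landmark_of(p,q)[:k]:
        X=w(p,r['xyz']); print(q,round(r['score'],2),X,pix(p,X).round())
E
python3 - <<'E'
from h import *
s=get_state();print(s)
P={}
for n in ['scene','side','wrist']:
    p=shot(n);P[n]=p;print(n,{k:v for k,v in p.items() if k not in('pixels','T')})
    for q in ['lid','lid_grip','lid_heel','bore','board_top']: lm(p,q,3)
a=np.hstack([cv2.resize(P[n]['pixels'],(400,300)) for n in ('scene','side')]);
b=np.hstack([cv2.resize(P['wrist']['pixels'],(400,300)),np.zeros((300,400,3),np.uint8)])
cv2.imwrite('pics/a.png',np.vstack([a,b])[:,:,::-1])
E
```

```text
{'t': 0.0, 'joint_positions': array([76.7186,  7.239 , -2.3276, 80.5221, -0.0015, 90.0011]), 'qd': array([-0.0153,  0.01  ,  0.107 ,  0.0154,  0.0229,  0.08  ]), 'effort': array([  0.001 , -43.5918,  35.2921,   0.0175,  -0.    ,   0.    ]), 'position': array([0.1205, 0.5105, 0.2208]), 'tool_rot': array([-179.9113,    0.0015,  166.7175]), 'ft_force': array([-0.2467,  0.5418, -0.2926]), 'wrist_torque': array([ 0.018 , -0.0546,  0.0174]), 'gripper_force': 0.0, 'gripper_width': 0.08524556001848962}
scene {'fovy': 48.6154339892109, 'cx': 275.2414559412242, 'cy': 205.36553241104411, 'position': array([1.5102, 0.1333, 1.0042]), 'orientation': array([-132.6571,   -1.0271,   96.9653]), 'shot': 1}
lid 0.85 [ 0.2449 -0.478   0.0001] [143. 158.]
lid 0.84 [ 0.2764  0.2071 -0.0001] [336. 181.]
lid 0.82 [ 0.5023 -0.2042  0.0788] [199. 196.]
lid_grip 0.96 [0.2668 0.245  0.05  ] [349. 169.]
lid_grip 0.75 [ 0.2556 -0.2354  0.0513] [208. 154.]
lid_grip 0.67 [ 0.2575 -0.5123  0.0501] [129. 148.]
lid_heel 0.97 [ 0.2982  0.1333 -0.0022] [313. 184.]
lid_heel 0.89 [ 0.2193 -0.4014 -0.0005] [166. 156.]
lid_h
[... 529 characters left out ...]
 [265. 279.]
lid_grip 0.65 [ 0.2547 -0.5114  0.0534] [331. 330.]
lid_heel 0.77 [ 0.2151 -0.3426  0.0021] [277. 317.]
lid_heel 0.77 [ 0.2994  0.1281 -0.0015] [209. 240.]
lid_heel 0.73 [ 0.431  -0.1812  0.085 ] [293. 243.]
bore 0.25 [0.7685 0.1793 0.0009] [291. 196.]
board_top 0.57 [0.524  0.1723 0.0199] [249. 211.]
wrist {'fovy': 64.11656595559987, 'cx': 278.316151407087, 'cy': 216.82757236043847, 'hand_eye': array([[ 0.0008, -0.9517, -0.3071,  0.0788],
       [ 1.    ,  0.0008, -0.0001, -0.0007],
       [ 0.0003, -0.3071,  0.9517, -0.1508],
       [ 0.    ,  0.    ,  0.    ,  1.    ]]), 'shot': 3}
lid 0.81 [ 0.2793  0.2031 -0.0031] [ 83. 346.]
lid_grip 0.79 [0.2701 0.242  0.0493] [ 86. 363.]
```

View pics/a.png

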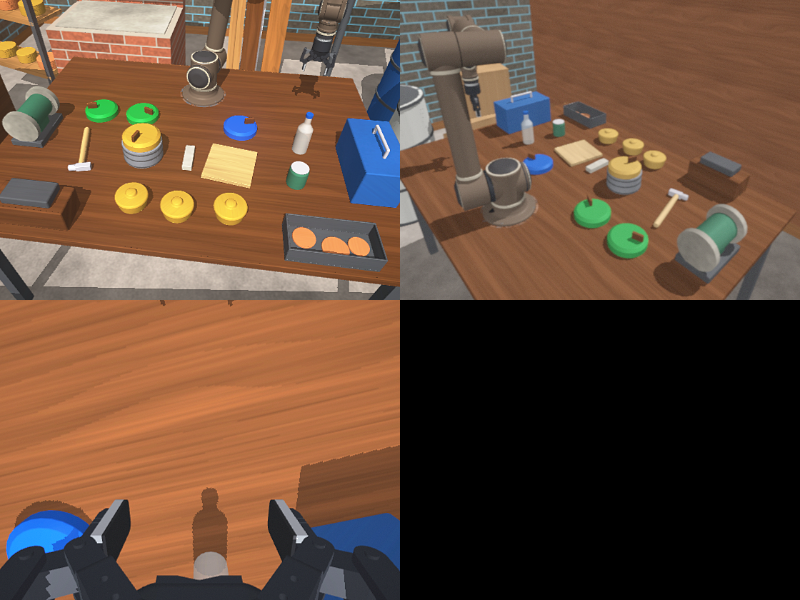

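The yellow (bronze) cover stands on the pot at scene view (142,140) of the mosaic, with the grip towards world +x. The light board is at (230,165), and the green and blue look-alikes lie on the bench. I'll turn the tool half round while going up, then travel to above the cover.

send_rows(
  increments=[
    [[0,0,-1],10.5,8.5],
    [[0,0,-1],10.5,8.5],
    [[0,0,-1],10.5,8.5],
    [[0,0,-1],10.5,8.5],
    [[0,0,-1],10.5,8.5],
    [[0,0,-1],10.5,8.5],
    [[0,0,-1],10.5,8.5],
    [[0,0,0],10.5,8.5],
    [[0,0,0],10.5,8.5],
    [[0,0,0],10.5,8.5],
    [[0,0,0],10.5,8.5],
    [[0,0,0],10.5,8.5],
  ],
)

```text
t: 2.4
position: [0.2654, 0.4356, 0.2917]
tool_rot: [-172.8, 1.9, 54.4]
ft_force: [-0.4, 0.8, -0.9]
gripper_width: 0.0852
gripper_force: 0.0
```

send_rows(
  increments=[
    [[0,0,0],10.5,8.5],
    [[0,0,0],10.5,8.5],
    [[0,0,0],10.5,8.5],
    [[0,0,0],10.5,8.5],
    [[0,0,0],9.5,8.5],
  ],
)

```text
t: 3.02
position: [0.396, 0.2495, 0.2929]
tool_rot: [-165.7, 11.2, 23.0]
ft_force: [0.7, 0.6, -0.1]
gripper_width: 0.0847
gripper_force: 0.0
```

```bash
python3 -c "
from h import *
s=get_state();print(s['joint_positions'],s['qd'],s['position'],s['tool_rot']);print(rpy(s['tool_rot']))"
```

```text
[ 22.9332  10.227    7.9611  98.9847  14.3238 179.9422] [-45.5025   5.3525   2.5765  14.4334   7.3273  -0.102 ] [0.396  0.2495 0.2929] [-165.6651   11.2364   22.9902]
[[ 0.9029  0.334  -0.2705]
 [ 0.3831 -0.9108  0.1542]
 [-0.1949 -0.2428 -0.9503]]
```

send_rows(
  increments=[
    [[0,0,0],0,8.5],
  ],
)

```text
t: 3.15
position: [0.3965, 0.2487, 0.2925]
tool_rot: [-165.7, 11.2, 22.9]
ft_force: [-0.6, 0.3, 0.4]
gripper_width: 0.0849
gripper_force: 0.0
```

The half turn ran into the last joint's +180 stop, which tilted the tool about 18°. I'll undo that symmetrically by turning back to the -180 stop and pushing there while checking the tilt.

send_rows(
  increments=[
    [[0,0,0],-10.6,8.5],
    [[0,0,0],-10.6,8.5],
    [[0,0,0],-10.6,8.5],
    [[0,0,0],-10.6,8.5],
    [[0,0,0],-10.6,8.5],
    [[0,0,0],-10.6,8.5],
    [[0,0,0],-10.6,8.5],
    [[0,0,0],-10.6,8.5],
    [[0,0,0],-10.6,8.5],
    [[0,0,0],-10.6,8.5],
    [[0,0,0],-10.6,8.5],
    [[0,0,0],-10.6,8.5],
  ],
)

```text
t: 4.65
position: [0.3946, 0.252, 0.2931]
tool_rot: [-179.7, -18.1, 149.4]
ft_force: [0.0, 0.2, -1.0]
gripper_width: 0.085
gripper_force: 0.0
```

send_rows(
  increments=[
    [[0,0,0],-10.6,8.5],
    [[0,0,0],-10.6,8.5],
    [[0,0,0],-10.6,8.5],
    [[0,0,0],-10.6,8.5],
    [[0,0,0],-10.6,8.5],
    [[0,0,0],-10.6,8.5],
    [[0,0,0],-10.6,8.5],
    [[0,0,0],-10.6,8.5],
    [[0,0,0],-10.6,8.5],
    [[0,0,0],-10.6,8.5],
    [[0,0,0],-10.6,8.5],
    [[0,0,0],-10.6,8.5],
  ],
)

```text
t: 6.15
position: [0.3946, 0.252, 0.2932]
tool_rot: [165.3, 10.6, -84.7]
ft_force: [-0.7, -0.5, 1.3]
gripper_width: 0.0853
gripper_force: 0.0
```

send_rows(
  increments=[
    [[0,0,0],-10.6,8.5],
    [[0,0,0],-10.6,8.5],
    [[0,0,0],-10.6,8.5],
    [[0,0,0],-10.6,8.5],
    [[0,0,0],-10.6,8.5],
    [[0,0,0],-10.6,8.5],
    [[0,0,0],-10.6,8.5],
    [[0,0,0],-10.6,8.5],
    [[0,0,0],-10.6,8.5],
    [[0,0,0],-10.6,8.5],
    [[0,0,0],-10.6,8.5],
  ],
)

```text
t: 7.52
position: [0.372, 0.2942, 0.292]
tool_rot: [-166.7, 8.4, 29.7]
ft_force: [-0.5, 1.1, -1.1]
gripper_width: 0.085
gripper_force: 0.0
```

```bash
python3 -c "
from h import *
s=get_state();print(s['joint_positions'],s['position'],s['tool_rot']);print(rpy(s['tool_rot'])[:,2])"
```

```text
[  29.8158    8.6372    6.5957   96.3134   13.3232 -179.8939] [0.372  0.2942 0.292 ] [-166.6919    8.3793   29.7115]
[-0.2373  0.1296 -0.9628]
```

send_rows(
  increments=[
    [[0,0,0],-10.6,8.5],
    [[0,0,0],-10.6,8.5],
    [[0,0,0],-10.6,8.5],
    [[0,0,0],-10.6,8.5],
    [[0,0,0],-10.6,8.5],
    [[0,0,0],-10.6,8.5],
  ],
)

```text
t: 8.28
position: [0.1493, 0.4625, 0.2918]
tool_rot: [-177.4, -2.1, 70.4]
ft_force: [0.7, 0.1, -0.9]
gripper_width: 0.085
gripper_force: 0.0
```

```bash
python3 -c "
from h import *
s=get_state();print(s['joint_positions'],s['position'],s['tool_rot']);print(rpy(s['tool_rot'])[:,2])"
```

```text
[  70.4767    1.7814    0.5454   86.6998    2.6015 -179.9427] [0.1493 0.4625 0.2918] [-177.3964   -2.0616   70.4195]
[-0.0308  0.0491 -0.9983]
```

send_rows(
  increments=[
    [[0,0,0],-10.6,8.5],
  ],
)

```text
t: 8.4
position: [0.1036, 0.4727, 0.2918]
tool_rot: [-179.8, -2.4, 77.4]
ft_force: [-0.6, 0.3, -0.3]
gripper_width: 0.085
gripper_force: 0.0
```

```bash
cat > plan.py <<'E'
from h import *
def plan(dst,dyaw_turn,n,op=8.5):
    """rows to world point dst with total tool turn (deg), n rows, rounded to 0.1cm"""
    s=get_state(); A=R.from_matrix(rpy(s['tool_rot'])); p=np.array(s['position']); rows=[]
    t=round(dyaw_turn/n,1); d=(np.array(dst)-p)/n; q=p.copy()
    for i in range(n):
        want=p+d*(i+1); v=np.round(A.inv().apply(want-q)*100,1); q=q+A.apply(v/100)
        rows.append([list(map(float,v)),t,op]); A=A*R.from_euler('z',t,degrees=True)
    print(rows,'end',q,A.as_euler('xyz',degrees=True))
E
python3 -c "
from plan import *
s=get_state();print(s['joint_positions'],s['position'],s['tool_rot'],rpy(s['tool_rot'])[:,2])
plan([.50,-.20,.30],100,18)"
```

```text
[  77.4909    1.2497    0.0191   86.3246    0.235  -179.9432] [0.1036 0.4727 0.2918] [-179.7626   -2.4446   77.434 ] [ 0.0052  0.0425 -0.9991]
[[[-3.2, 3.0, -0.2], 5.6, 8.5], [[-2.8, 3.2, -0.2], 5.6, 8.5], [[-2.6, 3.5, -0.2], 5.6, 8.5], [[-2.1, 3.8, -0.2], 5.6, 8.5], [[-1.8, 3.9, -0.2], 5.6, 8.5], [[-1.4, 4.1, -0.2], 5.6, 8.5], [[-1.0, 4.3, -0.2], 5.6, 8.5], [[-0.6, 4.2, -0.1], 5.6, 8.5], [[-0.2, 4.4, -0.2], 5.6, 8.5], [[0.3, 4.3, -0.2], 5.6, 8.5], [[0.7, 4.3, -0.2], 5.6, 8.5], [[1.1, 4.2, -0.2], 5.6, 8.5], [[1.5, 4.0, -0.2], 5.6, 8.5], [[1.9, 3.9, -0.2], 5.6, 8.5], [[2.3, 3.7, -0.2], 5.6, 8.5], [[2.6, 3.5, -0.2], 5.6, 8.5], [[2.9, 3.2, -0.2], 5.6, 8.5], [[3.3, 2.9, -0.2], 5.6, 8.5]] end [ 0.5003 -0.2006  0.3002] [-177.6431    0.6909  -23.3467]
```

send_rows(
  increments=[
    [[0,0,0],10.6,8.5],
    [[0,0,0],10.6,8.5],
  ],
)

```text
t: 8.65
position: [0.1039, 0.4723, 0.2919]
tool_rot: [-178.8, -2.1, 55.8]
ft_force: [-0.2, 0.1, -0.6]
gripper_width: 0.085
gripper_force: 0.0
```

```bash
python3 -c "
from plan import *
plan([.50,-.20,.30],90,18)"
```

```text
[[[-1.8, 3.9, -0.2], 5.0, 8.5], [[-1.5, 4.1, -0.2], 5.0, 8.5], [[-1.2, 4.2, -0.2], 5.0, 8.5], [[-0.8, 4.2, -0.2], 5.0, 8.5], [[-0.4, 4.3, -0.2], 5.0, 8.5], [[0.0, 4.4, -0.2], 5.0, 8.5], [[0.4, 4.3, -0.2], 5.0, 8.5], [[0.7, 4.2, -0.2], 5.0, 8.5], [[1.1, 4.2, -0.1], 5.0, 8.5], [[1.5, 4.1, -0.2], 5.0, 8.5], [[1.8, 3.9, -0.2], 5.0, 8.5], [[2.1, 3.8, -0.2], 5.0, 8.5], [[2.5, 3.6, -0.2], 5.0, 8.5], [[2.8, 3.3, -0.2], 5.0, 8.5], [[3.0, 3.1, -0.2], 5.0, 8.5], [[3.3, 2.8, -0.2], 5.0, 8.5], [[3.6, 2.5, -0.2], 5.0, 8.5], [[3.7, 2.2, -0.2], 5.0, 8.5]] end [ 0.4997 -0.2004  0.3   ] [-177.8628    1.1741  -34.1711]
```

send_rows(
  increments=[
    [[-1.8,3.9,-0.2],5.0,8.5],
    [[-1.5,4.1,-0.2],5.0,8.5],
    [[-1.2,4.2,-0.2],5.0,8.5],
    [[-0.8,4.2,-0.2],5.0,8.5],
    [[-0.4,4.3,-0.2],5.0,8.5],
    [[0.0,4.4,-0.2],5.0,8.5],
    [[0.4,4.3,-0.2],5.0,8.5],
    [[0.7,4.2,-0.2],5.0,8.5],
    [[1.1,4.2,-0.1],5.0,8.5],
    [[1.5,4.1,-0.2],5.0,8.5],
    [[1.8,3.9,-0.2],5.0,8.5],
    [[2.1,3.8,-0.2],5.0,8.5],
  ],
)

```text
t: 10.15
position: [0.3709, 0.0235, 0.2976]
tool_rot: [-177.6, -0.1, -4.2]
ft_force: [0.6, 0.7, -0.4]
gripper_width: 0.0851
gripper_force: 0.0
```

send_rows(
  increments=[
    [[2.5,3.6,-0.2],5.0,8.5],
    [[2.8,3.3,-0.2],5.0,8.5],
    [[3.0,3.1,-0.2],5.0,8.5],
    [[3.3,2.8,-0.2],5.0,8.5],
    [[3.6,2.5,-0.2],5.0,8.5],
    [[3.7,2.2,-0.2],5.0,8.5],
    [[0,0,0],0,8.5],
  ],
)

```text
t: 11.02
position: [0.5043, -0.2015, 0.2991]
tool_rot: [-177.9, 1.2, -34.1]
ft_force: [0.0, 1.2, -0.5]
gripper_width: 0.0852
gripper_force: 0.0
```

```bash
python3 -c "
from h import *
s=get_state();print(s['t'],s['joint_positions'],s['position'],s['tool_rot'],rpy(s['tool_rot'])[:,2])
p=shot('wrist');save(p,'w1')
for q in ['lid','lid_grip','lid_heel']: lm(p,q)
for n in ['scene','side']:
    p=shot(n)
    for q in ['lid_grip','lid','lid_heel']: lm(p,q,4)
"
```

```text
11.025 [ -23.0561   10.7405   11.6191   91.6577    2.2781 -168.9038] [ 0.5043 -0.2015  0.2991] [-177.9143    1.2029  -34.1459] [ 0.0031  0.0419 -0.9991]
lid 0.95 [ 0.5046 -0.2004  0.0853] [284. 180.]
lid 0.76 [ 0.2759  0.2064 -0.0008] [166. 398.]
lid_grip 0.94 [ 0.2582 -0.2377  0.0474] [407. 305.]
lid_heel 0.82 [ 0.2951  0.1303 -0.0024] [193. 372.]
lid_heel 0.77 [ 0.2128 -0.3444 -0.0002] [476. 275.]
lid_grip 0.83 [0.2675 0.2424 0.0498] [348. 169.]
lid_grip 0.77 [ 0.2572 -0.2348  0.0518] [208. 154.]
lid_grip 0.7 [ 0.544  -0.2159  0.1374] [189. 190.]
lid_grip 0.6 [ 0.2576 -0.5154  0.0481] [129. 148.]
lid 0.73 [ 0.2406 -0.4799 -0.0009] [143. 157.]
lid 0.63 [ 0.5029 -0.202   0.0818] [199. 195.]
lid 0.63 [ 0.2402 -0.2723 -0.0008] [200. 162.]
lid 0.59 [ 0.2791  0.2052 -0.0021] [335. 182.]
lid_heel 0.88 [ 0.2984  0.1324 -0.0005] [313. 183.]
lid_heel 0.83 [ 0.2222 -0.4023 -0.0016] [165. 156.]
lid_heel 0.72 [ 0.2107 -0.3429 -0.002 ] [182. 156.]
lid_heel 0.61 [ 0.4295 -0.1815  0.0854] [211. 180.]
lid_grip 0.94 [ 0.2628 -0.2347  0.0518] [266. 280.]
lid_grip 0.89 [ 0.2576 -0.5143  0.0516] [332. 331.]
lid_grip 0.81 [ 0.5491 -0.2124  0.1367] [325. 222.]
lid_grip 0.65 [0.2682 0.2409 0.0522] [184. 218.]
lid 0.93 [ 0.2465 -0.2752 -0.0014] [270. 302.]
lid 0.64 [ 0.5097 -0.2058  0.0876] [315. 237.]
lid 0.64 [ 0.2457 -0.4743  0.001 ] [317. 338.]
lid_heel 0.91 [ 0.2149 -0.343   0.0004] [277. 318.]
lid_heel 0.91 [ 0.3007  0.1247 -0.0017] [210. 240.]
lid_heel 0.64 [ 0.4314 -0.1804  0.0866] [293. 243.]
lid_heel 0.64 [ 0.2254 -0.4021  0.0035] [294. 327.]
```

View pics/w1.png

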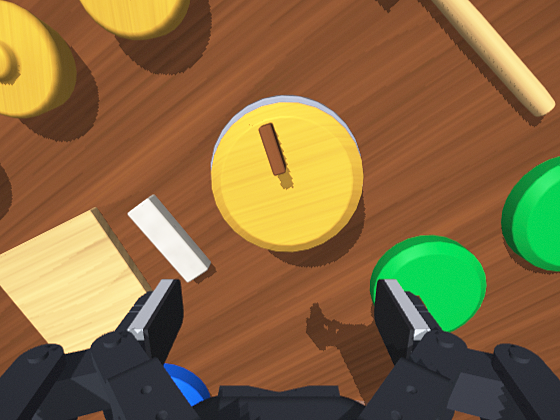

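send_rows(
  increments=[
    [[0,0,0],-10.6,8.5],
    [[0,0,0],-10.6,8.5],
    [[0,0,0],0,8.5],
  ],
)

```text
t: 12.0
position: [0.517, -0.1537, 0.3005]
tool_rot: [-179.7, 0.4, -16.8]
ft_force: [-0.1, 0.6, 0.0]
gripper_width: 0.0854
gripper_force: 0.0
```

```bash
python3 -c "
from plan import *
s=get_state();print(s['t'],s['joint_positions'],s['position'],s['tool_rot'],rpy(s['tool_rot'])[:,2])
p=shot('wrist')
img=p['pixels'];hsv=cv2.cvtColor(img,cv2.COLOR_RGB2HSV)
save(p,'w2')
for q in ['lid','lid_grip','lid_heel']: lm(p,q)
r=nets.masks_of(p,'lid_grip');print([(x['score'],x['region'].sum(),np.argwhere(x['region']).mean(0)) for x in r[:3]])
c=pix(p,[.546,-.213,.15]);print(c);x0,y0=(c-50).astype(int)
cv2.imwrite('pics/w2c.png',cv2.resize(img[max(y0,0):y0+100,x0:x0+100,::-1],(600,600),interpolation=cv2.INTER_NEAREST));print(x0,max(y0,0),img.shape)
"
```

```text
12.0 [ -16.7179    9.9996   10.9344   91.2975    0.2769 -179.9474] [ 0.517  -0.1537  0.3005] [-179.7234    0.3629  -16.7706] [-0.0047  0.0064 -1.    ]
lid 0.92 [ 0.2442 -0.4794 -0.0004] [538. 279.]
lid 0.58 [ 0.5065 -0.2019  0.0889] [323. 179.]
lid_grip 0.74 [ 0.5483 -0.2147  0.1336] [331. 142.]
lid_grip 0.65 [ 0.2605 -0.235   0.0485] [385. 330.]
lid_heel 0.88 [ 0.4255 -0.186   0.0855] [327. 247.]
lid_heel 0.85 [ 0.2198 -0.4018 -0.0025] [486. 304.]
[(0.88, np.int64(17659), array([177.4134, 328.7063])), (0.62, np.int64(6294), array([283.5799, 527.2126])), (0.61, np.int64(4026), array([306.619 , 405.0119]))]
[332.8801 147.5853]
282 97 (420, 560, 3)
```

View pics/w2c.png

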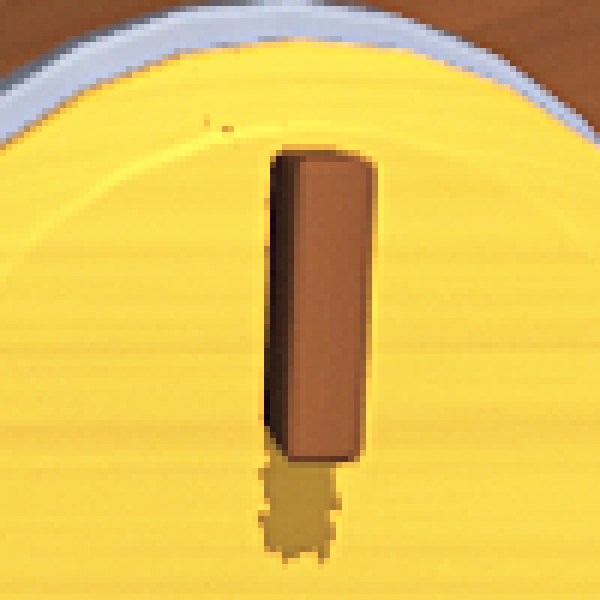

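The crop shows the bar's top face from (338,123) at the outer end to (336,174) at the inner end in full-frame pixels.

```bash
python3 -c "
from plan import *
p=shot('wrist')
a=ray(p,(338.3,122.8),.151);b=ray(p,(335.8,173.7),.151);print(a,b,np.linalg.norm(a-b),(a+b)/2,np.degrees(np.arctan2(*(a-b)[1::-1])))
"
```

```text
[ 0.5641 -0.2257  0.151 ] [ 0.5217 -0.2129  0.151 ] 0.044305072887912994 [ 0.5429 -0.2193  0.151 ] -16.721402807276448
```

send_rows(
  increments=[
    [[2.8,2.6,3],0,6],
    [[2.9,2.7,3],0,4],
    [[0,0,4],0,4],
    [[0,0,4],0,4],
    [[0,0,2.2],0,4],
    [[0,0,0],0,4],
  ],
)

```text
t: 13.05
position: [0.5601, -0.2025, 0.1394]
tool_rot: [179.1, 0.4, -19.4]
ft_force: [-5.4, 1.1, 8.6]
gripper_width: 0.0399
gripper_force: 4.3
```

```bash
python3 -c "
from plan import *
p=shot('wrist');save(p,'w3')
"
```

```text
(no output)
```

View pics/w3.png

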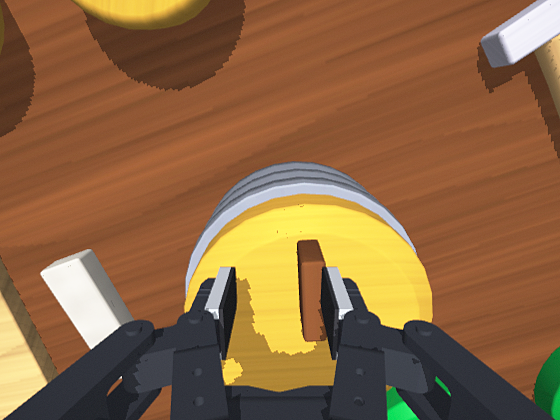

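The right finger stands against the bar because the j6 stop clipped the sideways move. I'll go up, turn away from the stop and shift over.

send_rows(
  increments=[
    [[0,0,-1.5],0,5],
    [[0,0,0],4,5],
    [[0.2,1.8,0],0,5],
    [[0,0,0],0,4],
    [[0,0,0],0,4],
  ],
)

```text
t: 13.72
position: [0.5557, -0.2194, 0.1532]
tool_rot: [179.1, 0.3, -23.4]
ft_force: [-0.1, 0.1, 0.1]
gripper_width: 0.0402
gripper_force: 0.0
```

```bash
python3 -c "
from plan import *
s=get_state();print(s['joint_positions'],s['position'],s['tool_rot'])
p=shot('wrist');save(p,'w4')
lm(p,'lid_grip',1)
m=cv2.inRange(cv2.cvtColor(p['pixels'],cv2.COLOR_RGB2HSV),(3,90,60),(14,220,170))
m[:200]=0;m[:,:200]=0;m[:,380:]=0
n,l,st,ce=cv2.connectedComponentsWithStats(m);k=1+st[1:,4].argmax();print(st[k],ce[k],n)
r=cv2.minAreaRect(np.argwhere(l==k)[:,::-1].astype(np.float32));print(r)
bx=cv2.boxPoints(r);print([ray(p,u,.151)[:2] for u in bx])
"
```

```text
[ -21.0984   15.7962   -0.2599   74.3197   -0.8663 -177.7426] [ 0.5557 -0.2194  0.1532] [179.1196   0.3414 -23.3556]
lid_grip 0.73 [ 0.5478 -0.2135  0.132 ] [272. 272.]
[ 263  233   32   94 1996] [278.3988 280.3282] 11
((277.7425231933594, 279.9054870605469), (93.03137969970703, 23.212753295898438), 82.7468032836914)
[array([ 0.5774, -0.2201]), array([ 0.5743, -0.231 ]), array([ 0.523, -0.216]), array([ 0.5263, -0.2039])]
```

send_rows(
  increments=[
    [[0,0,1.5],0,3],
    [[0,0,0],0,1.5],
    [[0,0,0],0,1.1],
    [[0,0,0],0,1.1],
    [[0,0,0],0,1.1],
  ],
)

```text
t: 14.45
position: [0.5555, -0.219, 0.1382]
tool_rot: [179.1, 0.4, -23.3]
ft_force: [-0.6, -0.5, -3.3]
gripper_width: 0.0113
gripper_force: 20.2
```

send_rows(
  increments=[
    [[0,0,0],0,1.1],
  ],
)

```text
t: 14.58
position: [0.5557, -0.2191, 0.1384]
tool_rot: [179.1, 0.3, -23.3]
ft_force: [-1.3, -1.9, -3.7]
gripper_width: 0.0116
gripper_force: 19.0
```

The command just under the bar width gives a light pinch of about 20 N, so the cover may pivot between the pads. I'll lift along the heel's arc with a light grip.

send_rows(
  increments=[
    [[-0.3,0,-0.5],0,1.15],
    [[-0.2,0,-0.5],0,1.15],
    [[-0.3,0,-0.5],0,1.15],
    [[-0.2,0,-0.5],0,1.15],
    [[0,0,0],0,1.15],
  ],
)

```text
t: 15.2
position: [0.5463, -0.2147, 0.1586]
tool_rot: [179.1, 0.4, -23.3]
ft_force: [-3.4, 0.4, -4.7]
gripper_width: 0.0115
gripper_force: 9.2
```

```bash
cat > lid.py <<'E'
from plan import *
def crop(p,n,z=.13,c0=(.505,-.205)):
    c=pix(p,[*c0,z]).astype(int); x,y=c-40; return cv2.resize(p['pixels'][y:y+80,x:x+80,::-1],(380,380),interpolation=cv2.INTER_CUBIC)
def look(n,c0=(.505,-.205),z=.13):
    im=[]
    for k in ['side','scene']:
        p=shot(k); im.append(crop(p,k,z,c0))
        for q in ['lid','lid_grip','lid_heel']:
            for r in nets.landmark_of(p,q):
                X=w(p,r['xyz'])
                if np.hypot(X[0]-c0[0],X[1]-c0[1])<.14: print(k,q,round(r['score'],2),X)
    cv2.imwrite('pics/'+n+'.png',np.hstack(im))
E
python3 -c "
from lid import *
look('l1')"
```

```text
side lid 0.66 [ 0.5135 -0.2016  0.097 ]
side lid_grip 0.7 [ 0.54   -0.2076  0.1555]
side lid_heel 0.68 [ 0.4395 -0.1692  0.0847]
scene lid 0.87 [ 0.5057 -0.2044  0.0941]
scene lid_heel 0.64 [ 0.436  -0.1722  0.0856]
```

View pics/l1.png

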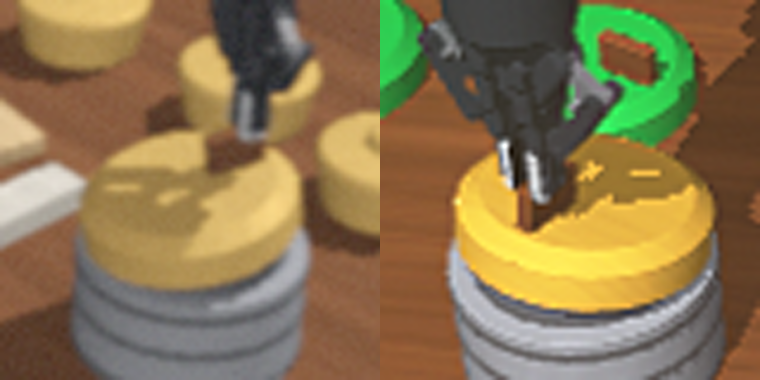

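The cover tips: the heel is at z 85 mm and its centre at about 96 mm, so roughly 8°. I'll continue the arc.

send_rows(
  increments=[
    [[-0.3,0,-0.5],0,1.15],
    [[-0.3,0,-0.4],0,1.15],
    [[-0.4,0,-0.5],0,1.15],
    [[-0.3,0,-0.4],0,1.15],
    [[0,0,0],0,1.15],
  ],
)

```text
t: 16.23
position: [0.5353, -0.2094, 0.1773]
tool_rot: [179.1, 0.2, -23.3]
ft_force: [-2.3, -0.2, -5.0]
gripper_width: 0.0116
gripper_force: 8.1
```

```bash
python3 -c "
from lid import *
look('l2')"
```

```text
side lid 0.57 [ 0.5122 -0.1989  0.1107]
side lid_grip 0.63 [ 0.5287 -0.2018  0.173 ]
side lid_heel 0.72 [ 0.4399 -0.1711  0.0843]
scene lid 0.59 [ 0.5077 -0.2014  0.1092]
scene lid 0.34 [ 0.5084 -0.2016  0.0888]
scene lid_grip 0.58 [ 0.5267 -0.2084  0.1713]
scene lid_heel 0.68 [ 0.443  -0.1703  0.0858]
```

View pics/l2.png

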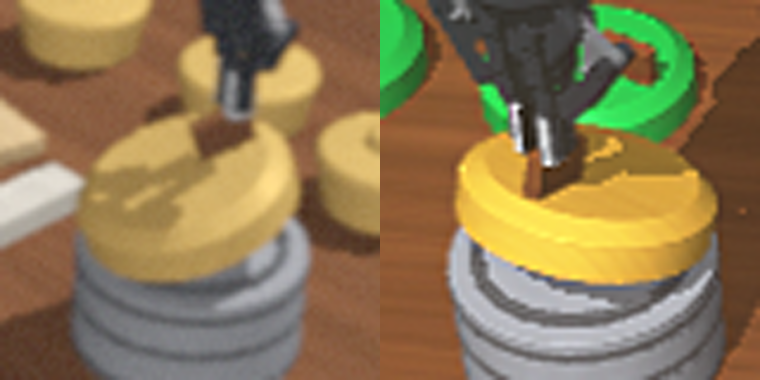

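The cover stands tipped about 18° on its heel: heel at z 85 mm, centre at 110 mm, and the pot's ring showing below it. I'll tighten the grip, lift and carry.

send_rows(
  increments=[
    [[0,0,0],0,0.6],
    [[0,0,0],0,0],
    [[0,0,0],0,0],
    [[0,0,-1],0,0],
    [[0,0,-1.5],0,0],
    [[0,0,-2],0,0],
    [[0,0,-2],0,0],
    [[0,0,-1],0,0],
  ],
)

```text
t: 17.62
position: [0.5367, -0.2088, 0.2539]
tool_rot: [179.1, 0.1, -23.3]
ft_force: [0.0, -0.4, -4.4]
gripper_width: 0.0086
gripper_force: 59.2
```

send_rows(
  increments=[
    [[-0.7,-1.8,0],0,0],
    [[-1.4,-3.5,0],0,0],
    [[-1.4,-3.5,0],0,0],
    [[-1.4,-3.5,0],0,0],
    [[-1.4,-3.5,0],0,0],
    [[-1.4,-3.5,0],0,0],
    [[-1.4,-3.5,0],0,0],
    [[-1.4,-3.5,0],0,0],
    [[-1.4,-3.5,0],0,0],
    [[-1.4,-3.5,0],0,0],
    [[-0.7,-1.7,0],0,0],
    [[0,0,0],0,0],
  ],
)

```text
t: 19.12
position: [0.5454, 0.1695, 0.2462]
tool_rot: [179.1, 0.4, -23.2]
ft_force: [-0.8, -0.5, -3.9]
gripper_width: 0.0088
gripper_force: 59.2
```

```bash
python3 -c "
from lid import *
look('l3',(.52,.17),.12)
s=get_state();print(s['position'],s['tool_rot'],s['joint_positions'])
p=shot('side');lm(p,'board_top',1)
p=shot('scene');lm(p,'board_top',1)"
```

```text
side lid 0.95 [0.5239 0.1741 0.1794]
side lid_grip 0.94 [0.5403 0.1747 0.2402]
side lid_heel 0.77 [0.4532 0.2062 0.151 ]
scene lid 0.94 [0.5189 0.1735 0.1731]
scene lid_grip 0.87 [0.5347 0.169  0.2423]
scene lid_heel 0.77 [0.4553 0.2002 0.1492]
[0.5461 0.1674 0.247 ] [179.1119   0.3045 -23.3986] [  17.3011   13.1565    8.0704   85.7239   -0.4748 -139.2992]
board_top 0.82 [0.5223 0.1735 0.0188] [248. 211.]
board_top 0.86 [0.5217 0.1772 0.0126] [324. 229.]
```

View pics/l3.png

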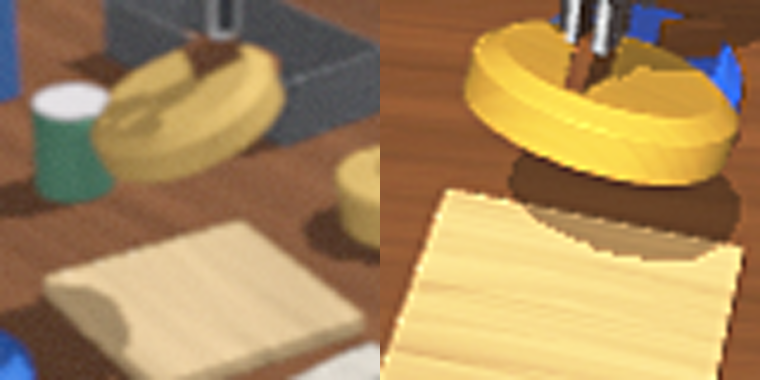

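send_rows(
  increments=[
    [[-0.6,-0.2,1],0,0],
    [[0,0,2.5],0,0],
    [[0,0,2.5],0,0],
    [[0,0,2.5],0,0],
    [[0,0,2],0,0],
    [[0,0,1.5],0,0],
    [[0,0,1],0,0],
    [[0,0,0],0,0.9],
    [[0,0,0],0,1.1],
  ],
)

```text
t: 20.85
position: [0.5402, 0.1711, 0.1176]
tool_rot: [179.2, 0.3, -23.3]
ft_force: [-0.1, -0.1, -4.3]
gripper_width: 0.011
gripper_force: 16.5
```

send_rows(
  increments=[
    [[0.1,0,0.4],0,1.15],
    [[0.3,0,0.5],0,1.15],
    [[0.3,0,0.5],0,1.15],
    [[0.3,0,0.5],0,1.15],
  ],
)

```text
t: 21.35
position: [0.5491, 0.1666, 0.0975]
tool_rot: [179.1, 0.3, -23.3]
ft_force: [3.4, -2.4, 0.6]
gripper_width: 0.0116
gripper_force: 9.1
```

```bash
python3 -c "
from lid import *
look('l4',(.52,.17),.05)
s=get_state();print(s['position'],s['tool_rot'],s['ft_force'])"
```

```text
side lid 0.96 [0.5204 0.1818 0.0356]
side lid_grip 0.85 [0.5412 0.178  0.0944]
side lid_grip 0.69 [0.5224 0.1711 0.0197]
side lid_heel 0.59 [0.4477 0.2121 0.0191]
scene lid 0.76 [0.5121 0.1816 0.0314]
scene lid_grip 0.86 [0.5394 0.1705 0.0942]
scene lid_heel 0.71 [0.4467 0.2093 0.0179]
[0.5483 0.1668 0.0976] [179.0945   0.3708 -23.3182] [ 1.6377 -0.2286 -0.2179]
```

send_rows(
  increments=[
    [[0.3,0,0.5],0,1.15],
    [[0.3,0,0.5],0,1.15],
    [[0.3,0.1,0.5],0,1.15],
    [[0.3,0.1,0.5],0,1.15],
    [[0.2,0.1,0.5],0,1.15],
    [[0,0,0.1],0,1.15],
  ],
)

```text
t: 22.5
position: [0.5599, 0.1579, 0.0711]
tool_rot: [179.1, 0.4, -23.3]
ft_force: [2.3, -0.2, -0.9]
gripper_width: 0.0115
gripper_force: 9.2
```

```bash
python3 -c "
from lid import *
look('l5',(.52,.17),.05)
s=get_state();print(s['position'],s['tool_rot'],s['ft_force'])"
```

```text
side lid 0.98 [0.5177 0.1781 0.0212]
side lid_grip 0.7 [0.4423 0.2117 0.0197]
side lid_grip 0.69 [0.5508 0.1646 0.0691]
side lid_heel 0.8 [0.4447 0.2129 0.0188]
scene lid 0.93 [0.5081 0.1779 0.0161]
scene lid_grip 0.89 [0.5492 0.1627 0.0717]
scene lid_heel 0.65 [0.4423 0.2132 0.0176]
[0.5597 0.1582 0.0717] [179.1008   0.3633 -23.3178] [ 0.0592 -0.1757 -1.589 ]
```

View pics/l5.png

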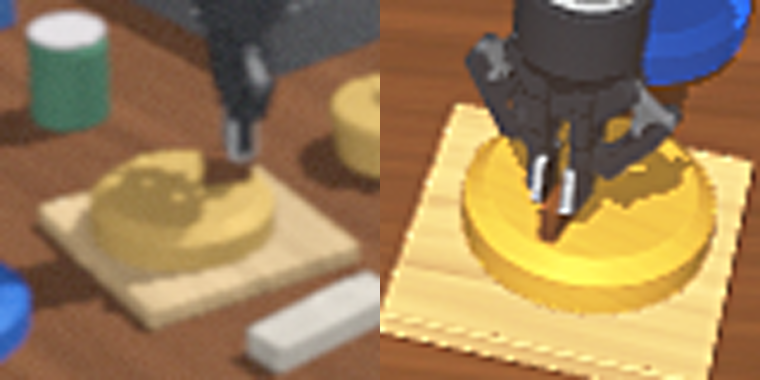

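The cover lies flat on the board but about 8 mm short of the middle. I'll slide it over lightly, release, rise and go back above the pot.

send_rows(
  increments=[
    [[0.4,0,0],0,1.13],
    [[0.5,0,0],0,1.13],
    [[0,0,0],0,1.3],
    [[0,0,0],0,2],
    [[0,0,0],0,4],
    [[0,0,-3],0,6],
    [[0,0,-6],0,8],
    [[0,0,-6],0,8.5],
  ],
)

```text
t: 23.9
position: [0.5697, 0.1562, 0.2232]
tool_rot: [179.1, 0.3, -23.3]
ft_force: [1.2, -0.2, -1.1]
gripper_width: 0.085
gripper_force: 0.0
```

send_rows(
  increments=[
    [[1.1,4.4,0],0,8.5],
    [[1.1,4.4,0],0,8.5],
    [[1.1,4.4,0],0,8.5],
    [[1.1,4.4,0],0,8.5],
    [[1,4.4,0],0,8.5],
    [[1,4.4,0],0,8.5],
    [[1,4.4,0],0,8.5],
    [[1,4.4,0],0,8.5],
    [[0,0,0],10,8.5],
    [[0,0,0],10,8.5],
    [[0,0,0],10,8.5],
    [[0,0,0],0,8.5],
  ],
)

```text
t: 25.4
position: [0.5078, -0.2002, 0.2269]
tool_rot: [179.1, -0.2, -53.2]
ft_force: [-0.6, -0.1, 0.6]
gripper_width: 0.085
gripper_force: 0.0
```

```bash
python3 -c "
from lid import *
s=get_state();print(s['t'],s['joint_positions'],s['position'],s['tool_rot'])
p=shot('wrist');save(p,'w5')
for q in ['rod_head','rod','bore']: lm(p,q,2)
for n in ['side','scene']:
    p=shot(n)
    for q in ['rod_head','bore','board_top']: lm(p,q,1)
    lm(p,'lid',4)
"
```

```text
25.4 [ -21.0236    9.7892    1.4064   81.9541   -0.8791 -147.7949] [ 0.5078 -0.2002  0.2269] [179.0766  -0.1835 -53.2246]
rod_head 0.77 [ 0.5112 -0.1992  0.0988] [271. 204.]
rod 0.85 [ 0.5106 -0.2033  0.0883] [274. 198.]
bore 0.78 [ 0.5081 -0.2002  0.0838] [275. 201.]
rod_head 0.64 [ 0.5067 -0.2022  0.1018] [314. 234.]
bore 0.74 [ 0.5089 -0.2011  0.0899] [314. 236.]
lid 0.94 [ 0.2473 -0.2746 -0.0011] [270. 302.]
lid 0.63 [0.5284 0.1735 0.0188] [249. 211.]
lid 0.62 [ 0.5174 -0.471  -0.0007] [376. 295.]
lid 0.61 [ 0.2777  0.206  -0.0013] [193. 233.]
rod_head 0.67 [ 0.509  -0.2037  0.0952] [198. 193.]
bore 0.67 [ 0.5103 -0.1994  0.0869] [199. 196.]
lid 0.8 [ 0.2416 -0.2768 -0.0017] [198. 163.]
lid 0.64 [0.2745 0.2062 0.0033] [335. 180.]
lid 0.6 [0.5194 0.1756 0.014 ] [323. 228.]
lid 0.56 [ 0.2452 -0.4805  0.0021] [142. 157.]
```

View pics/w5.png

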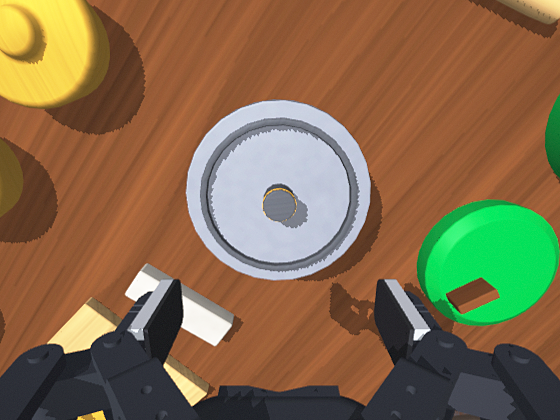

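Down the wrist camera the empty pot shows the rod's dark head at (280,205). I'll turn so the remaining 0.9° of tilt lies about the closing axis, where it does not tip the rod, then measure again.

send_rows(
  increments=[
    [[0,0,0],10,8.5],
    [[0,0,0],10,8.5],
    [[0,0,0],10,8.5],
    [[0,0,0],10,8.5],
    [[0,0,0],10,8.5],
    [[0,0,0],8,8.5],
    [[0,0,0],0,8.5],
  ],
)

```text
t: 26.98
position: [0.5078, -0.2001, 0.2267]
tool_rot: [179.6, -0.9, -111.2]
ft_force: [0.5, -0.6, -0.3]
gripper_width: 0.085
gripper_force: 0.0
```

```bash
python3 -c "
from lid import *
p=shot('wrist');s=get_state();print(s['joint_positions'],s['position'],s['tool_rot'])
A=rpy(s['tool_rot']);print(A)
for q in ['rod_head','rod','bore']: lm(p,q,1)
g=cv2.cvtColor(p['pixels'],cv2.COLOR_RGB2HSV);print(pix(p,[.509,-.202,.113]))
u=pix(p,[.509,-.202,.113]).astype(int);x,y=u-35
c=p['pixels'][y:y+70,x:x+70]
cv2.imwrite('pics/w6.png',cv2.resize(c[:,:,::-1],(560,560),interpolation=cv2.INTER_NEAREST));print(x,y)
"
```

```text
[-21.0186   9.8057   1.4062  81.9534  -0.8778 -89.8436] [ 0.5078 -0.2001  0.2267] [ 179.6495   -0.8787 -111.1697]
[[-0.3611 -0.9325 -0.0112]
 [-0.9324  0.3612 -0.0121]
 [ 0.0153  0.0061 -0.9999]]
rod 0.61 [ 0.5122 -0.2036  0.0853] [271. 202.]
bore 0.69 [ 0.5082 -0.1992  0.086 ] [277. 205.]
[275.2764 210.5077]
240 175
```

View pics/w6.png

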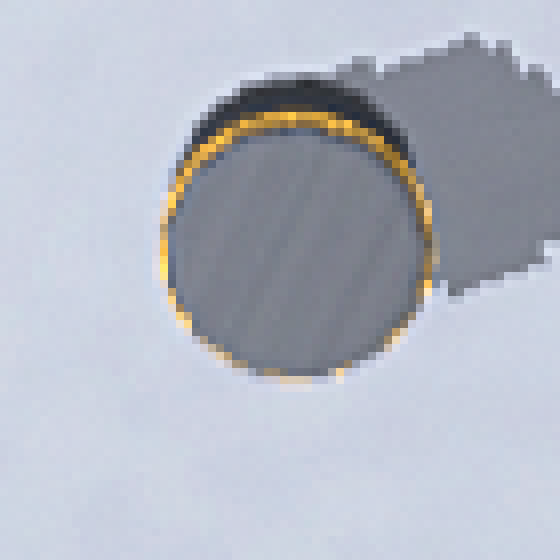

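```bash
python3 -c "
from lid import *
p=shot('wrist');s=get_state();A=rpy(s['tool_rot'])
X=ray(p,(277.2,205.6),.113);print(X);d=np.array([X[0],X[1],.101])-s['position'];print(A.T@d*100, A.T@[0,0,4.6])"
```

```text
[ 0.506  -0.2054  0.113 ]
[ 0.3618 -0.0996 12.5737] [ 0.0704  0.0285 -4.5994]
```

send_rows(
  increments=[
    [[0.3,-0.1,3],0,7],
    [[0,0,4],0,6],
    [[0,0,3.6],0,5],
    [[0,0,1.5],0,4],
    [[0,0,0.5],0,4],
    [[0,0,0],0,3.5],
  ],
)

```text
t: 27.98
position: [0.5068, -0.205, 0.1017]
tool_rot: [179.7, -0.9, -111.3]
ft_force: [-0.5, -0.8, -0.5]
gripper_width: 0.0349
gripper_force: 0.0
```

send_rows(
  increments=[
    [[0,0,0],0,2.7],
    [[0,0,0],0,2.7],
    [[0,0,0],0,2.7],
  ],
)

```text
t: 28.35
position: [0.5069, -0.205, 0.1019]
tool_rot: [179.8, -0.9, -111.3]
ft_force: [-0.7, 1.1, 6.2]
gripper_width: 0.0266
gripper_force: 3.9
```

```bash
python3 -c "
from lid import *
s=get_state();A=rpy(s['tool_rot']);print(s['position'],s['tool_rot'],s['ft_force'],A.T@s['ft_force'],s['wrist_torque'],s['gripper_width'],s['gripper_force'])"
```

```text
[ 0.5069 -0.205   0.1019] [ 179.7606   -0.8777 -111.326 ] [-0.7044  1.0513  6.2407] [-0.6275  1.0646 -6.2466] [0.1774 0.2363 0.0522] 0.026595617125829977 3.855467699468136
```

send_rows(
  increments=[
    [[0,0,0],0,2],
    [[0,0,0],0,1],
    [[0,0,0],0,1],
  ],
)

```text
t: 28.72
position: [0.5084, -0.2057, 0.1036]
tool_rot: [-180.0, -0.9, -111.3]
ft_force: [1.2, 0.7, 12.7]
gripper_width: 0.0102
gripper_force: 6.3
```

```bash
python3 -c "
from lid import *
s=get_state();A=rpy(s['tool_rot']);print(s['position'],s['tool_rot'],s['ft_force'],A.T@s['ft_force'],s['wrist_torque'],s['gripper_width'],s['gripper_force'])"
```

```text
[ 0.5084 -0.2057  0.1036] [-179.996    -0.8766 -111.3304] [ 1.1774  0.7082 12.6902] [ -0.8937  -0.84   -12.7053] [ 0.0879 -0.0445 -0.0409] 0.010155618424189466 6.314314948394895
```

```bash
python3 -c "
from lid import *
look('l6',(.507,-.205),.11)
p=shot('wrist');a=cv2.imread('pics/l6.png');b=cv2.resize(p['pixels'][:,:,::-1],(507,380))
cv2.imwrite('pics/l6.png',np.hstack([cv2.resize(a,(560,280))[:,:280],cv2.resize(b[60:],(373,280))]))
for q in ['rod_head','rod']: lm(p,q,1)
p=shot('scene')
for q in ['rod_head','rod']: lm(p,q,1)
"
```

```text
rod_head 0.55 [ 0.509  -0.1995  0.1011] [282. 284.]
rod 0.56 [ 0.5102 -0.2038  0.0849] [277. 264.]
rod_head 0.61 [ 0.5048 -0.2038  0.0986] [198. 192.]
rod 0.61 [ 0.505  -0.2045  0.0893] [198. 194.]
```

View pics/l6.png

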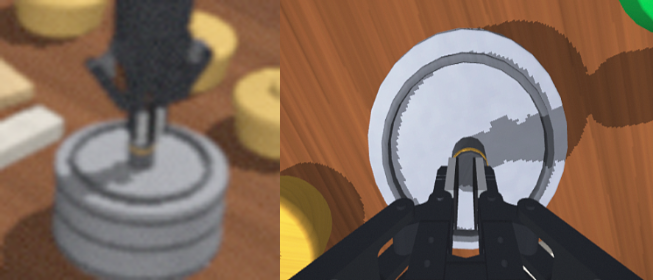

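The wrist view shows the head just ahead of and below the nearly closed fingertips, so the grip slid off the head. I'll open and check geometrically where the head lies relative to the tips.

send_rows(
  increments=[
    [[0,0,0],0,3],
    [[0,0,0],0,5],
    [[0,0,-1.5],0,6],
    [[0,0,0],0,6],
  ],
)

```text
t: 29.92
position: [0.5071, -0.2049, 0.1171]
tool_rot: [179.8, -0.9, -111.3]
ft_force: [0.3, 0.8, -0.3]
gripper_width: 0.0598
gripper_force: 0.0
```

```bash
python3 -c "
from lid import *
s=get_state();A=rpy(s['tool_rot']);print(s['t'],s['position'],s['tool_rot'],s['ft_force'],s['gripper_width'])
p=shot('wrist');img=p['pixels'];hsv=cv2.cvtColor(img,cv2.COLOR_RGB2HSV)
u=pix(p,[.507,-.205,.113]);print('pred head top px',u)
m=cv2.inRange(hsv,(10,110,110),(28,255,255));x,y=u.astype(int)
M=np.zeros_like(m);M[max(0,y-60):y+60,x-60:x+60]=m[max(0,y-60):y+60,x-60:x+60]
q=np.argwhere(M)[:,::-1];print(len(q),q.min(0),q.max(0))
e=cv2.fitEllipse(q.astype(np.float32));print(e)
for z in (.113,.108): print(z,ray(p,e[0],z))
f=210/np.tan(np.radians(p['fovy']/2));dist=(p['T'][:3,:3].T@(np.array([.507,-.205,.113])-p['T'][:3,3]))[2];print('diam',np.array(e[1])*dist/f,dist)
for k in ['rod_head','rod','bore']: lm(p,k,1)
# fingertips landmarks: dark/bright pad cols
for zz in (-.008,0,.011): print(zz,[pix(p,s['position']+A@np.array([0,yy,zz])).round() for yy in(-.03,0,.03)])
np.save('w7.npy',img)
"
```

```text
29.925 [ 0.5071 -0.2049  0.1171] [ 179.7505   -0.8804 -111.3273] [ 0.3415  0.831  -0.3244] 0.05978468406304753
pred head top px [278.5219 271.5827]
196 [254 242] [307 283]
((280.4290771484375, 268.215576171875), (50.12376022338867, 52.97282791137695), 88.73455810546875)
0.113 [ 0.5054 -0.2064  0.113 ]
0.108 [ 0.5062 -0.2041  0.108 ]
diam [0.0257 0.0272] 0.1719143897397231
rod_head 0.89 [ 0.511  -0.2021  0.0988] [274. 267.]
rod 0.63 [ 0.5131 -0.205   0.0844] [269. 253.]
-0.008 [array([216., 283.]), array([279., 283.]), array([341., 283.])]
0 [array([219., 275.]), array([279., 275.]), array([338., 275.])]
0.011 [array([222., 266.]), array([278., 266.]), array([335., 266.])]
```

send_rows(
  increments=[
    [[0,0,1.2],0,4],
    [[0,0,0.8],0,3.6],
    [[0,0,0],0,3.6],
  ],
)

```text
t: 30.5
position: [0.5053, -0.2045, 0.0943]
tool_rot: [179.5, -0.9, -111.3]
ft_force: [-0.5, -0.5, -0.5]
gripper_width: 0.0361
gripper_force: 0.0
```

send_rows(
  increments=[
    [[0,0,0.4],0,3.6],
    [[0,0,0],0,3.6],
  ],
)

```text
t: 30.75
position: [0.5061, -0.2049, 0.0915]
tool_rot: [179.6, -0.9, -111.3]
ft_force: [0.1, 0.2, 0.9]
gripper_width: 0.036
gripper_force: 0.0
```

send_rows(
  increments=[
    [[0,0,0],0,2.9],
    [[0,0,0],0,2.75],
    [[0,0,0],0,2.75],
  ],
)

```text
t: 31.12
position: [0.506, -0.2049, 0.092]
tool_rot: [179.6, -0.9, -111.3]
ft_force: [-2.2, -0.3, 3.2]
gripper_width: 0.0273
gripper_force: 5.2
```

send_rows(
  increments=[
    [[0,0,0],0,2.6],
    [[0,0,0],0,2.5],
    [[0,0,0],0,2.5],
  ],
)

```text
t: 31.5
position: [0.506, -0.2049, 0.0922]
tool_rot: [179.7, -0.9, -111.3]
ft_force: [-4.1, 1.1, 5.5]
gripper_width: 0.0255
gripper_force: 41.8
```

```bash
python3 -c "
from lid import *
s=get_state();A=rpy(s['tool_rot']);print(s['position'],s['tool_rot'],A.T@s['ft_force'],A.T@s['wrist_torque'],s['gripper_width'],s['gripper_force'])"
```

```text
[ 0.506  -0.2049  0.0922] [ 179.6582   -0.8791 -111.3268] [ 0.5049  4.2258 -5.4702] [-0.7553  0.0103 -0.0101] 0.025462429723083872 41.77622079849243
```

send_rows(
  increments=[
    [[0,0.05,0],0,2.3],
    [[0,0,-0.3],0,2.3],
    [[0.01,0,-0.3],0,2.3],
    [[0.01,0,-0.4],0,2.3],
  ],
)

```text
t: 32.0
position: [0.5058, -0.2048, 0.1014]
tool_rot: [179.6, -0.9, -111.3]
ft_force: [2.7, -1.1, -5.7]
gripper_width: 0.025
gripper_force: 59.2
```

```bash
python3 -c "
from lid import *
s=get_state();A=rpy(s['tool_rot']);print(s['position'],s['tool_rot'],s['ft_force'],A.T@s['ft_force'],A.T@s['wrist_torque'],s['gripper_width'],s['gripper_force'])
p=shot('scene')
for k in ['rod_head','rod']: lm(p,k,1)"
```

```text
[ 0.5058 -0.2048  0.1014] [ 179.6165   -0.8772 -111.3256] [ 2.6964 -1.0663 -5.6876] [-0.0744 -2.9376  5.6676] [ 0.4668 -0.0477 -0.0025] 0.025046387949094744 59.23770546913147
rod_head 0.56 [ 0.5071 -0.2041  0.1075] [197. 190.]
rod 0.64 [ 0.5057 -0.2065  0.0947] [197. 193.]
```

send_rows(
  increments=[
    [[0.01,-0.02,-0.4],0,2],
    [[0,0,-0.4],0,2],
    [[0.01,0,-0.4],0,2],
    [[0.01,0,-0.4],0,2],
    [[0,0,-0.4],0,2],
    [[0.01,0,-0.4],0,2],
  ],
)

```text
t: 32.9
position: [0.506, -0.2049, 0.126]
tool_rot: [179.6, -0.9, -111.3]
ft_force: [0.4, 0.7, -4.2]
gripper_width: 0.0248
gripper_force: 59.5
```

```bash
python3 -c "
from lid import *
s=get_state();A=rpy(s['tool_rot']);print(s['position'],s['tool_rot'],A.T@s['ft_force'],A.T@s['wrist_torque'],s['gripper_width'],s['gripper_force'])
for n in ['scene','side']:
    p=shot(n)
    for k in ['rod_head','rod']: lm(p,k,1)"
```

```text
[ 0.506  -0.2049  0.126 ] [ 179.643    -0.8773 -111.3256] [-0.8241 -0.16    4.2009] [ 0.0421 -0.0064  0.0172] 0.024829722259793803 59.482532143592834
rod_head 0.53 [ 0.5051 -0.2042  0.1317] [197. 183.]
rod 0.6 [ 0.5036 -0.2035  0.1173] [197. 186.]
rod_head 0.54 [0.5594 0.163  0.0678] [257. 199.]
rod 0.61 [ 0.506  -0.2021  0.1182] [314. 230.]
```

send_rows(
  increments=[
    [[0.01,0,-0.4],0,2],
    [[0,0,-0.4],0,2],
    [[0.01,0,-0.4],0,2],
    [[0,0,0],0,2],
    [[0,0,0],0,2],
    [[0,0,0],0,2],
  ],
)

```text
t: 33.95
position: [0.506, -0.205, 0.1376]
tool_rot: [179.6, -0.9, -111.3]
ft_force: [0.2, 0.2, -4.6]
gripper_width: 0.0252
gripper_force: 59.6
```

```bash
python3 -c "
from lid import *
s=get_state();A=rpy(s['tool_rot']);print(s['position'],s['tool_rot'],A.T@s['ft_force'],A.T@s['wrist_torque'],s['gripper_width'],s['gripper_force'])
for n in ['scene','side','wrist']:
    p=shot(n)
    for k in ['rod_head','rod']: lm(p,k,1)
    if n=='wrist': continue
    c=pix(p,[.506,-.205,.115]).astype(int); x,y=c-25; f=p['pixels'][y:y+50,x:x+50]
    hsv=cv2.cvtColor(f,cv2.COLOR_RGB2HSV)
    for nm,a,b in (('yel',(20,130,90),(35,255,255)),('red',(0,130,80),(8,255,255)),('red2',(170,130,80),(180,255,255))):
        q=np.argwhere(cv2.inRange(hsv,a,b))[:,::-1]+[x,y]
        print(n,nm,len(q),(q.min(0),q.max(0)) if len(q) else '')
    print('expect yellow px',[pix(p,[.506,-.205,.131-d]).round(1) for d in (.025,.037)],'mouth',pix(p,[.506,-.205,.085]).round(1))
"
```

```text
[ 0.506  -0.205   0.1376] [ 179.6283   -0.8796 -111.3253] [-0.3485 -0.1232  4.5733] [-0.0178  0.0225 -0.0176] 0.025231837330745688 59.57348048686981
rod_head 0.52 [ 0.5069 -0.2018  0.1429] [197. 181.]
rod 0.64 [ 0.5019 -0.2057  0.1306] [196. 183.]
scene yel 25 (array([195, 171]), array([217, 195]))
scene red 4 (array([207, 173]), array([215, 176]))
scene red2 0 
expect yellow px [array([197.1, 189.9]), array([197.5, 193. ])] mouth [197.8 195.2]
rod_head 0.61 [ 0.5086 -0.204   0.1457] [315. 223.]
rod 0.57 [ 0.5089 -0.2033  0.1333] [315. 226.]
side yel 75 (array([313, 206]), array([338, 236]))
side red 0 
side red2 0 
expect yellow px [array([314.1, 233. ]), array([313.8, 235.9])] mouth [313.7 238.1]
rod_head 0.89 [ 0.5091 -0.2024  0.1435] [275. 288.]
rod 0.81 [ 0.5139 -0.2064  0.1285] [264. 270.]
```

```bash
python3 -c "
from h import *
print(ticket.finish_job())"
```

```text
the job is handed in; nothing more can be done
None
```

I tipped the cover about 18° on its heel and laid it flat in the middle of the board. The rod is held still and upright in the gripper, drawn about 46 mm, with yellow expected clear and red hidden. I handed the job in at about 34 s, but viewed 11 pictures against the limit of 10 and have no verdict from the judge.

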